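# Load the blue paint markers into their tube

## Robot

A 6-joint arm with a two-finger parallel gripper is mounted at the origin on the work surface. World frame = base frame: x ahead of the robot, y to its left, z up, the work surface at z = 0. Lengths are in mm, angles in degrees, forces in N, time in s.
With the tool pointing down it reaches from about 300 to 850 mm from the base axis. Payload 4.2 kg.
Tool frame: the origin (TCP) lies midway between the tips of the shut fingers; the grasp point (between the pads) lies 19 mm behind it (env.grasp_offset is the distance from the TCP to the grasp point, in mm); z points along the fingers, y is the line along which they close (so a half turn about z gives the same grasp; the last joint's range is limited). The gripper opens to 91 mm and grips with 3 to 60 N. Pads are 32 mm wide; open, the fingers measure 118 mm over their backs; the gripper's body (76 mm by 178 mm) begins 60 mm behind the grasp point.
Start: joints at [63.255, 18.312, 89.639, -0, 72.044, -1.146], TCP at [248.453, 518.573, 182.176] pointing down, gripper open.
Joint ranges: [-177.97, 177.97], [-48.28, 115.42], [12.27, 149.76], [-77.06, 257.06], [2.81, 150.46], [-146.56, 146.56]. Speed limits (degrees/s): [147.25, 147.25, 180, 180, 180, 180].

## Interface

Orientations are given as [roll, pitch, yaw] about the fixed x, y, z axes, in that order (R = Rz(yaw) Ry(pitch) Rx(roll)).
In Python, from workcell import env, optics gives the robot as it stands. The module is installed in compiled form; this text tells all that it offers.
- The arm moves only by the tool send_rows, never from a script. Its argument "targets" is a list that holds one entry, the list of rows, each a list of 7 numbers: the turn, a rotation vector about the world's x, y, z scaled (see below), then the shift along the world's x, y, z scaled (see below), then the closure, from -1 (fully open) to 1 (shut). In form: [[[rx, ry, rz, x, y, z, gripper], ...]]. A call has 1 to 12 rows; each row shifts and turns the commanded pose from where the row before left it; what a row does not reach is not made up. The controller multiplies each number of a shift by 0.2 m and each number of a turn by pi/2 rad. A row lasts 1/10 s, in which the tool goes at most 50 mm and 8.59 degrees, less where a joint would pass 70% of its speed; a pose out of reach is approached as far as the arm can. A call with a number of a shift or a turn outside -1 to 1 is refused whole. A call with a gripper value outside its range is refused whole. The fingers move at their own pace and stop on an object; "grip_force" is the grip in N (left out, the last holds). Time passes only in rows, so rows that do not move let the fingers close. It gives the time, the measured TCP pose, the force, the opening and the grip force at its end, in the units of the state.
- env.state(): the state, without advancing time (a new reading comes with each control period).
- optics.grab_frame(name): name is "side" or "top" or "wrist"; returns (picture, depth): 480x640x3 uint8, red, green, blue; 480x640 float32, mm along the optical axis (not along the pixel's ray), 0 where there is no reading.
- optics.camera_info(name): a dict with "camera_matrix" (3x3 intrinsics, pixels), "R" (3x3) and "t" (3): a world point X has camera coordinates R X + t; the wrist camera has in their place "mount" (4x4, takes a point from camera to tool coordinates, whose origin is the TCP and whose axes are the flange's). Camera axes: x right, y down, z forward; pixel columns grow to the right and rows downward; lengths in mm; the calibration is good to about 2 mm. A picture is of the moment at which its call begins: read the wrist's pose just before it. camera_info takes no time and is no camera call.
- env.job_done(): hands the job in; it is judged then, once.
Trained networks look in the newest picture that a camera, given by its name, has taken for a name from the list of things; names that differ only in an ending like _2 or _b are one class to them, and where a whole thing is asked for, a point or a joint stands for the part that bears it (a point fixed in the world has none). Each returns a list of dicts, best first, with "conf" (0 to 1); they miss things now and then, are a little off and sometimes report something else, mostly with a low value. They report only what shows in the picture. A call takes as long as a camera call. They do not tell look-alikes from the thing itself.
- optics.silhouettes(camera, name): "mask" (480x640 bool, what is visible of it) and "at" ([column, row] in pixels, amid what is visible of it).
- optics.place_of(camera, name): "at" ([column, row] in pixels: a listed point, or the origin of a listed thing).
The state is a dict: "time_s": time; "qpos": joint angles; "qvel": joint speeds; "effort": joint torques, N m; "ee_pos": TCP position; "ee_rot": TCP orientation; "force": force on the tool from outside, world axes, zero at the start; "torque": the same for the moment, N m; "gripper_width": finger opening in mm; "gripper_force": force on a finger pad.
Only numpy, scipy, OpenCV 4.12 (cv2) and the standard library are available. Lean on these libraries where they do the work, as an engineer would, in place of code of your own. Each camera call takes 0.05 s, during which the arm holds its last target. There are 200 camera calls.

## Task

The clear square tube on the green bench keeps the class's blue paint markers. Feed both blue markers into its open end, one after the other along the little wooden landing: leave the first part-way in, then push it on with the second until the first is wholly inside the tube, and let go of the second with about a quarter of its length inside the mouth and its tail lying on the landing. Do not tip over the white jar of brushes.

Things in the scene. Friction and masses are not known exactly. Their poses are not given: they have to be found in the camera images.
- blue1_c (a point): centre of a blue paint marker: rigid blue square bar 120 mm long, 30 x 30 mm in section, flat ends, about 90 g, lying on the bench. x runs along it (either end may go first), z up. Red and yellow markers of the same shape lie about too and are not wanted. The two blue ones are interchangeable.
- blue2_c (a point): centre of the other blue paint marker, the same in every way.
- mouth (a point): centre of the floor of the mouth, 12 mm above the bench; x points level into the tube, y across, z up. Fixed clear tube, black bands (one at the mouth), closed black end; inside 50 mm wide, 45 high, 170 deep; walls and roof 5 mm, roof top 62 mm above the bench. Before the mouth the same flat floor goes on as an open wooden landing, 80 mm wide, no side walls, out to x = -0.185.
- jar: white pottery jar, 76 mm across and 90 mm high, with brushes standing in it up to about 190 mm; a loose bystander on the right-hand side of the bench. Origin at the centre of its underside, z up.
Not all that is in view belongs to the job. Leave any grey look-alike of the part that bears blue1_c alone. Leave any turquoise look-alike of the part that bears blue2_c alone.

How it is judged:
By the outcome, as a careful person would: the job done as asked, in the order asked, and still so for the second after the job is handed in, with the robot touching nothing.
It also fails if it takes over 61 s, if anything falls off the work surface, if the arm or the gripper's body presses on something with over 40 N, if the wrist force passes 120 N, or if a joint passes its speed limit or range.

## Working session

There is one attempt and no reset: what is moved stays moved. The work goes in short steps, Python scripts to look and compute and a tool call to move; the robot and the scene stay as the last step left them, time stands still between calls to the robot, and variables do not carry over. Pictures are saved under pics/ and viewed, at most 10 in all, crops included, and the job is handed in when it is done.

Besides the shell and the picture viewer there is one more tool, called after ">>>" in YAML: its name, and indented under it one key for each argument. send_rows: Moves the arm, as the interface text tells. Its arguments: {"type":"object","properties":{"targets":{"type":"array"},"grip_force":{"type":"number"}},"required":["targets"]}

```bash
mkdir -p pics
cat > h.py <<'E'
import numpy as np, cv2
from workcell import env, optics
from scipy.spatial.transform import Rotation as Ro
def cam(n):
    i=optics.camera_info(n);K=np.array(i["camera_matrix"],float)
    if "R" in i: return K,np.array(i["R"]),np.array(i["t"]).ravel()
    s=env.state();M=np.array(i["mount"]);T=np.eye(4);T[:3,:3]=Ro.from_euler('xyz',s["ee_rot"],degrees=True).as_matrix();T[:3,3]=s["ee_pos"]
    W=np.linalg.inv(T@M);return K,W[:3,:3],W[:3,3]
def w(c,uv,d=None,z=None):
    K,R,t=c;r=np.linalg.inv(K)@np.array([uv[0],uv[1],1.]);o=-R.T@t;v=R.T@r
    return o+v*(d if d is not None else (z-o[2])/v[2])
def cloud(c,mask,dep):
    v,u=np.nonzero(mask&(dep>0));K,R,t=c
    r=np.linalg.inv(K)@np.stack([u,v,np.ones_like(u)]);return ((R.T@(r*dep[v,u]-t[:,None]))).T
def save(n,p): cv2.imwrite(f"pics/{n}.png",p[:,:,::-1])
E
cat > a.py <<'E'
from h import *
s=env.state();print(s["time_s"],s["ee_pos"],s["ee_rot"],s["gripper_width"])
P=[]
for n in("top","side"):
    c=cam(n);p,d=optics.grab_frame(n);P.append(p)
    np.savez(f"{n}.npz",p=p,d=d)
    print(n,"campos",(-c[1].T@c[2]).round())
    for nm in("blue1_c","jar"):
        for m in optics.silhouettes(n,nm):
            X=cloud(c,m["mask"],d);print(n,nm,round(m["conf"],2),np.round(m["at"]),p[m["mask"]].mean(0).round(),np.median(X,0).round(),np.percentile(X[:,2],95).round(1))
    for m in optics.place_of(n,"mouth"): print(n,"mouth",m, w(c,m["at"],z=12).round(1))
save("top",P[0]);save("side",P[1])
E
python3 a.py
```

```text
0.0 [248.19997124 518.05499724 181.33511862] [-1.79900876e+02 -1.66800485e-03  1.54399999e+02] 91.26266192840674
top campos [ 348.  -58. 1429.]
top blue1_c 0.86 [263. 248.] [ 56.  95. 159.] [466.  93.  30.] 34.7
top blue1_c 0.63 [233. 297.] [117. 118. 113.] [339. 172.  29.] 34.6
top jar 0.77 [483. 231.] [138. 136. 128.] [ 517. -456.   91.] 177.2
top mouth {'at': [290.0, 179.3], 'conf': 0.59} [650.4  26.   12. ]
top mouth {'at': [200.4, 245.0], 'conf': 0.37} [470.5 261.8  12. ]
side campos [ 163. -648.  770.]
side blue1_c 0.64 [219. 218.] [100. 102. 102.] [339. 165.  27.] 30.6
side blue1_c 0.58 [276. 223.] [ 40.  77. 146.] [464.  83.  27.] 30.8
side jar 0.8 [451. 401.] [150. 142. 135.] [ 502. -474.   89.] 176.8
side mouth {'at': [356.8, 212.1], 'conf': 0.59} [655.9  41.2  12. ]
side mouth {'at': [277.7, 225.3], 'conf': 0.48} [460.9  89.4  12. ]
```

View pics/top.png

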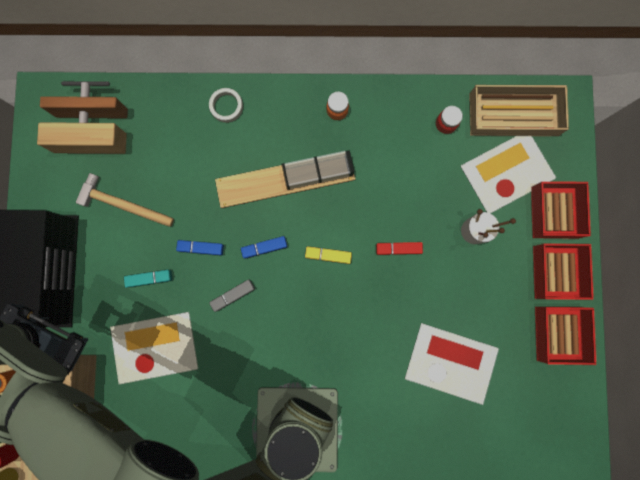

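View pics/side.png

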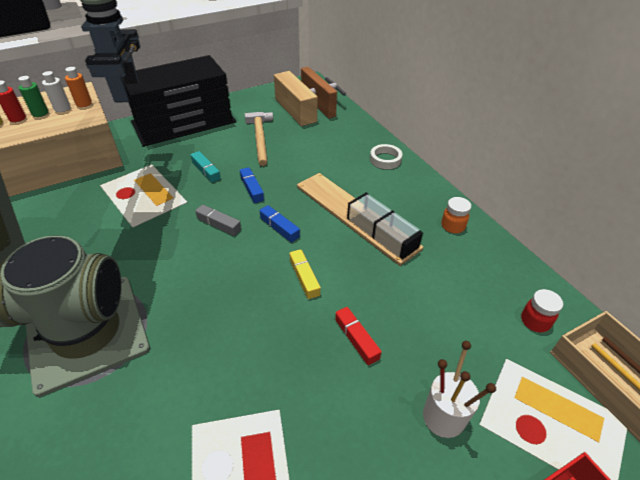

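Top view: blue markers are at (200,247) and (264,247), with turquoise at (147,278), grey at (232,295), yellow and red as decoys. The mouth band is at about (288,176), and the tube points right and slightly up. The jar is at (480,228), out of the way. The two saturated dark-blue bars fit the description, so I'll measure them and check an enlarged crop.

```bash
cat > b.py <<'E'
from h import *
for n in("top","side"):
    f=np.load(n+".npz");p,d=f["p"],f["d"];c=cam(n)
    h=cv2.cvtColor(p,cv2.COLOR_RGB2HSV)
    m=cv2.inRange(h,(102,120,50),(125,255,255))
    k,l,st,ce=cv2.connectedComponentsWithStats(m)
    for i in range(1,k):
        if st[i,4]<150 or st[i,0]<120: continue
        mm=cv2.morphologyEx((l==i).astype(np.uint8),cv2.MORPH_CLOSE,np.ones((7,7)))>0
        X=cloud(c,mm,d);zt=np.percentile(X[:,2],90);T=X[X[:,2]>zt-5]
        r=cv2.minAreaRect(T[:,:2].astype(np.float32));print(n,"blue",ce[i].round(),st[i,4],"ztop",zt.round(1),[np.round(q,1) for q in r])
    m=cv2.inRange(h,(8,60,90),(25,255,255))
    k,l,st,ce=cv2.connectedComponentsWithStats(m)
    for i in range(1,k):
        x,y=ce[i]
        if st[i,4]<400 or not((n=="top" and 200<x<360 and 150<y<210) or (n=="side" and 290<x<430 and 160<y<270)): continue
        X=cloud(c,l==i,d);X=X[abs(X[:,2]-12)<8]
        r=cv2.minAreaRect(X[:,:2].astype(np.float32));print(n,"wood",ce[i].round(),st[i,4],np.median(X[:,2]).round(1),[np.round(q,1) for q in r],cv2.boxPoints(r).round().tolist())
f=np.load("top.npz");p=f["p"]
cv2.imwrite("pics/crop.png",cv2.resize(p[140:310,110:370,::-1],None,fx=3,fy=3,interpolation=cv2.INTER_CUBIC))
E
python3 b.py
```

```text
top blue [271. 245.] 345 ztop 33.8 [array([472.5,  71.9]), array([28.6, 75. ]), np.float64(15.5)]
top blue [183. 246.] 155 ztop 34.2 [array([467.6, 302.7]), array([35. , 27.7]), np.float64(83.2)]
top blue [207. 248.] 348 ztop 33.9 [array([462.4, 240.2]), array([75.3, 28.8]), np.float64(85.4)]
top blue [248. 251.] 163 ztop 33.4 [array([455.5, 132.3]), array([28.1, 35.8]), np.float64(15.5)]
top wood [262. 186.] 2324 12.2 [array([651.1,  40.5]), array([ 79.4, 368.8]), np.float64(12.5)] [[573.0, 212.0], [652.0, -148.0], [730.0, -131.0], [650.0, 229.0]]
side blue [252. 185.] 446 ztop 30.2 [array([464. , 261.5]), array([123.5,  29. ]), np.float64(85.4)]
side blue [266. 213.] 175 ztop 30.3 [array([455.1, 132.9]), array([29.2, 37.2]), np.float64(15.8)]
side blue [285. 227.] 492 ztop 30.3 [array([472. ,  71.7]), array([30.4, 78.5]), np.float64(15.6)]
side wood [342. 208.] 1764 10.8 [array([651.6,  41.3]), array([ 82. , 371.3]), np.float64(12.5)] [[571.0, 214.0], [652.0, -149.0], [732.0, -131.0], [651.0, 231.0]]
```

View pics/crop.png

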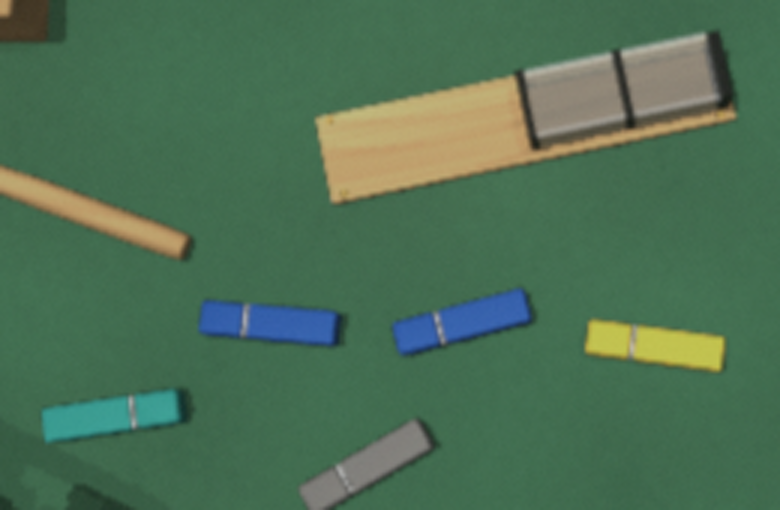

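The crop confirms both saturated-blue bars, at top pixels (200,247) and (264,247). Grey (232,295) and turquoise (147,278) are clearly different colours. Estimates:

| Item | Position (mm) | Angle |
|---|---|---|
| A (blue marker) | (466.6, 92.7) | axis -74.5° |
| B (blue marker) | (464, 261.5) | axis 85.4° |
| Mouth | (651.5, 40.5) | tube direction -77.6° |

I'll move over A first.

>>> send_rows:
  targets:
    - [[0,0,-0.0453,0.091,-0.1773,-0.009,-1],[0,0,-0.0453,0.091,-0.1773,-0.009,-1],[0,0,-0.0453,0.091,-0.1773,-0.009,-1],[0,0,-0.0453,0.091,-0.1773,-0.009,-1],[0,0,-0.0453,0.091,-0.1773,-0.009,-1],[0,0,-0.0453,0.091,-0.1773,-0.009,-1],[0,0,-0.0453,0.091,-0.1773,-0.009,-1],[0,0,-0.0453,0.091,-0.1773,-0.009,-1],[0,0,-0.0453,0.091,-0.1773,-0.009,-1],[0,0,-0.0453,0.091,-0.1773,-0.009,-1],[0,0,-0.0453,0.091,-0.1773,-0.009,-1],[0,0,-0.0453,0.091,-0.1773,-0.009,-1]]

```text
time_s: 1.6
ee_pos: [467.5, 91.5, 160.7]
ee_rot: [180.0, -0.0, 105.3]
force: [0.4, 0.3, -0.8]
gripper_width: 91.1
gripper_force: 0.0
```

```bash
cat > wr.py <<'E'
from h import *
import sys
s=env.state();print(s["time_s"],np.round(s["ee_pos"],1),np.round(s["ee_rot"],2),np.round(s["qvel"],1).max())
c=cam("wrist");p,d=optics.grab_frame("wrist");save(sys.argv[1],p);np.savez("wrist.npz",p=p,d=d)
h=cv2.cvtColor(p,cv2.COLOR_RGB2HSV)
m=cv2.morphologyEx(cv2.inRange(h,(102,120,50),(125,255,255)),cv2.MORPH_CLOSE,np.ones((25,25)))
k,l,st,ce=cv2.connectedComponentsWithStats(m)
for i in range(1,k):
    if st[i,4]<800: continue
    X=cloud(c,l==i,d);zt=np.percentile(X[:,2],80);T=X[abs(X[:,2]-zt)<4]
    r=cv2.minAreaRect(T[:,:2].astype(np.float32));print("blue",ce[i].round(),st[i,4],"ztop",zt.round(1),[np.round(q,1) for q in r],"box",st[i,:4])
E
python3 wr.py w1
```

```text
1.6 [467.5  91.5 160.7] [179.95  -0.   105.3 ] 9.7
blue [360.  50.] 3725 ztop 30.2 [array([460.4, 247.5]), array([88.6, 29.7]), np.float64(86.0)] box [328   0  68 107]
blue [318. 213.] 3502 ztop 30.3 [array([463.9,  93.9]), array([ 29.4, 118.9]), np.float64(16.0)] box [302 155  31 118]
```

>>> send_rows:
  targets:
    - [[0,0,0.004,-0.013,0.01,-0.1,-1],[0,0,0.004,0,0,-0.2,-1],[0,0,0,0,0,-0.2,-1],[0,0,0,0,0,-0.16,-1],[0,0,0,0,0,-0.08,-1],[0,0,0,0,0,-0.035,-1],[0,0,0,0,0,0,-1],[0,0,0,0,0,0,-1]]

```text
time_s: 2.45
ee_pos: [465.2, 95.3, 6.4]
ee_rot: [179.9, 0.0, 106.2]
force: [1.3, -0.3, -0.9]
gripper_width: 91.0
gripper_force: 0.0
```

>>> send_rows:
  targets:
    - [[0,0,0,0,0,0,1],[0,0,0,0,0,0,1],[0,0,0,0,0,0,1],[0,0,0,0,0,0,1],[0,0,0,0,0,0,1],[0,0,0,0,0,0,1],[0,0,0,0,0,0,1],[0,0,0,0,0,0,1]]
  grip_force: 25

```text
time_s: 3.25
ee_pos: [464.3, 95.0, 5.5]
ee_rot: [180.0, 0.0, 106.2]
force: [-0.2, -0.6, -0.4]
gripper_width: 30.3
gripper_force: 0.0
```

>>> send_rows:
  targets:
    - [[0,0,0,0,0,0,1],[0,0,0,0,0,0,1],[0,0,0,0,0,0.1,1],[0,0,0,0,0,0.15,1],[0,0,0,0,0,0.15,1],[0,0,-0.014,0.169,0.0285,0,1],[0,0,-0.014,0.169,0.0285,0,1],[0,0,-0.014,0.169,0.0285,0,1],[0,0,0,0.169,0.0285,0,1],[0,0,0,0.169,0.0285,0,1],[0,0,0,0,0,0,1],[0,0,0,0,0,0,1]]

```text
time_s: 4.45
ee_pos: [632.9, 123.5, 84.7]
ee_rot: [-179.9, -0.0, 102.4]
force: [-0.2, 0.4, 0.6]
gripper_width: 0.6
gripper_force: 0.0
```

```bash
python3 wr.py w2
python3 - <<'E'
from h import *
print(env.state()["gripper_force"])
for n in("wrist","top","side"):
    if n!="wrist": optics.grab_frame(n)
    c=cam(n)
    for m in optics.place_of(n,"mouth"): print(n,np.round(m["at"]),m["conf"],w(c,m["at"],z=12).round(1))
E
```

```text
4.45 [632.9 123.5  84.7] [-179.9    -0.    102.42] 2.2
blue [113.  41.] 5524 ztop 30.3 [array([459.6, 231.1]), array([55.9, 31. ]), np.float64(86.3)] box [77  0 74 92]
blue [109. 226.] 8028 ztop 30.3 [array([464.9,  93.7]), array([ 30.5, 119. ]), np.float64(15.7)] box [ 66 154  84 150]
0.0
wrist [318. 327.] 0.79 [648.   39.4  12. ]
top [289. 178.] 0.85 [653.1  29.6  12. ]
top [476. 233.] 0.33 [ 510.5 -468.5   12. ]
side [355. 213.] 0.79 [651.2  40.7  12. ]
```

View pics/w2.png

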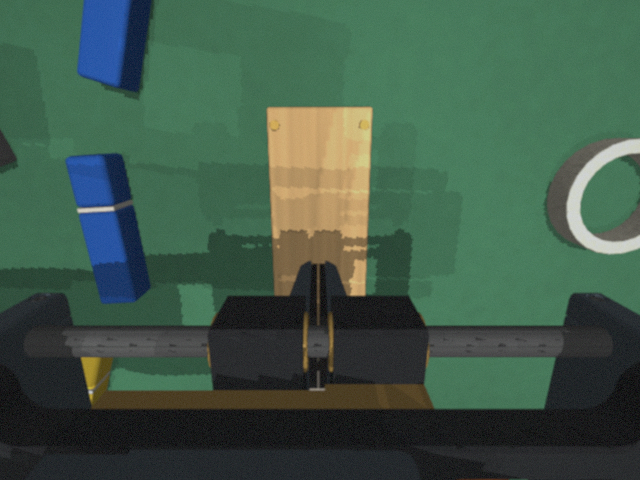

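The fingers closed empty, since I lifted before the grip had built up. A hasn't moved: it is at wrist pixel (109,226), and the landing is centred at column 319. I'll go back and retry, checking the grip force before lifting.

>>> send_rows:
  targets:
    - [[0,0,0.0034,-0.07,-0.0123,0,-1],[0,0,0.0034,-0.07,-0.0123,0,-1],[0,0,0.0034,-0.07,-0.0123,0,-1],[0,0,0.0034,-0.07,-0.0123,0,-1],[0,0,0.0034,-0.07,-0.0123,0,-1],[0,0,0.0034,-0.07,-0.0123,0,-1],[0,0,0.0034,-0.07,-0.0123,0,-1],[0,0,0.0034,-0.07,-0.0123,0,-1],[0,0,0.0034,-0.07,-0.0123,0,-1],[0,0,0.0034,-0.07,-0.0123,0,-1],[0,0,0.0034,-0.07,-0.0123,0,-1],[0,0,0.0034,-0.07,-0.0123,0,-1]]

```text
time_s: 5.95
ee_pos: [464.3, 93.9, 85.9]
ee_rot: [180.0, 0.0, 106.1]
force: [0.6, -1.1, 0.7]
gripper_width: 90.6
gripper_force: 0.0
```

>>> send_rows:
  targets:
    - [[0,0,0,0,0,-0.15,-1],[0,0,0,0,0,-0.15,-1],[0,0,0,0,0,-0.07,-1],[0,0,0,0,0,-0.03,-1],[0,0,0,0,0,0,1],[0,0,0,0,0,0,1],[0,0,0,0,0,0,1],[0,0,0,0,0,0,1],[0,0,0,0,0,0,1],[0,0,0,0,0,0,1],[0,0,0,0,0,0,1],[0,0,0,0,0,0,1]]
  grip_force: 35

```text
time_s: 7.15
ee_pos: [465.2, 94.0, 5.6]
ee_rot: [180.0, -0.0, 106.1]
force: [0.6, 0.2, 0.1]
gripper_width: 30.4
gripper_force: 0.0
```

>>> send_rows:
  targets:
    - [[0,0,0,0,0,0,1],[0,0,0,0,0,0,1],[0,0,0,0,0,0,1],[0,0,0,0,0,0,1],[0,0,0,0,0,0,1],[0,0,0,0,0,0,1]]

```text
time_s: 7.75
ee_pos: [465.2, 94.0, 5.5]
ee_rot: [-180.0, -0.0, 106.1]
force: [0.5, -0.2, -0.4]
gripper_width: 0.3
gripper_force: 0.0
```

Run:
```python
from h import *
s=env.state();T=np.array(s["ee_pos"])
a,d=optics.grab_frame("side");b,_=optics.grab_frame("top");ww,dw=optics.grab_frame("wrist")
for n,t in(("side",T),("top",T)):
    K,R,t0=cam(n);q=K@(R@t+t0);print(n,q[:2]/q[2])
A=cv2.resize(a[150:300,180:380],(800,600))[:, :]
B=cv2.resize(b[170:290,190:350],(800,600))
save("c1",cv2.resize(np.vstack([np.hstack([A,B]),np.hstack([cv2.resize(ww,(800,600)),B*0])]),(800,600)))
```

```text
side [278.64857076 225.49210157]
top [263.57314667 247.82377265]
```

View pics/c1.png

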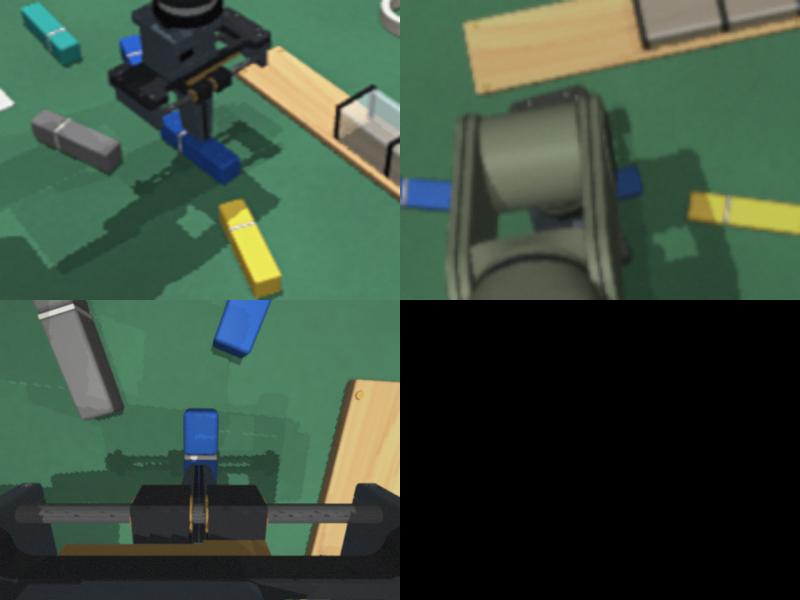

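Run:
```python
from h import *
s=env.state();T=np.array(s["ee_pos"]);print(env.grasp_offset,s["force"],s["qpos"])
K,R,t=c=cam("side");a,d=optics.grab_frame("side")
for z in(5,15,25,30,35,45,60):
    q=K@(R@np.array([T[0],T[1],z])+t);u,v=np.round(q[:2]/q[2]).astype(int);print(z,u,v,a[v,u],"seen",w(c,(u,v),d=d[v,u]).round(0), "tipdepth",q[2].round(0),d[v,u])
save("c2",cv2.resize(a[190:250,240:320],(800,600),interpolation=cv2.INTER_NEAREST))
```

```text
18.8 [ 0.38740964 -0.60939064  0.51007494] [ 1.00384930e+01  2.05410626e+01  1.16304297e+02  1.26317094e-03
  4.31490444e+01 -6.05279621e+00]
5 279 226 [21 46 93] seen [458.  75.  23.] tipdepth 1105.0 1077.0781
15 278 223 [21 48 97] seen [458.  80.  28.] tipdepth 1097.0 1077.2367
25 278 220 [23 46 94] seen [463.  89.  29.] tipdepth 1090.0 1083.4933
30 278 218 [35 41 46] seen [460.  81.  43.] tipdepth 1087.0 1067.2384
35 278 217 [37 44 46] seen [459.  80.  48.] tipdepth 1083.0 1063.1451
45 278 213 [40 46 51] seen [460.  80.  60.] tipdepth 1076.0 1055.3047
60 278 209 [39 46 50] seen [459.  77.  75.] tipdepth 1065.0 1041.7638
```

View pics/c2.png

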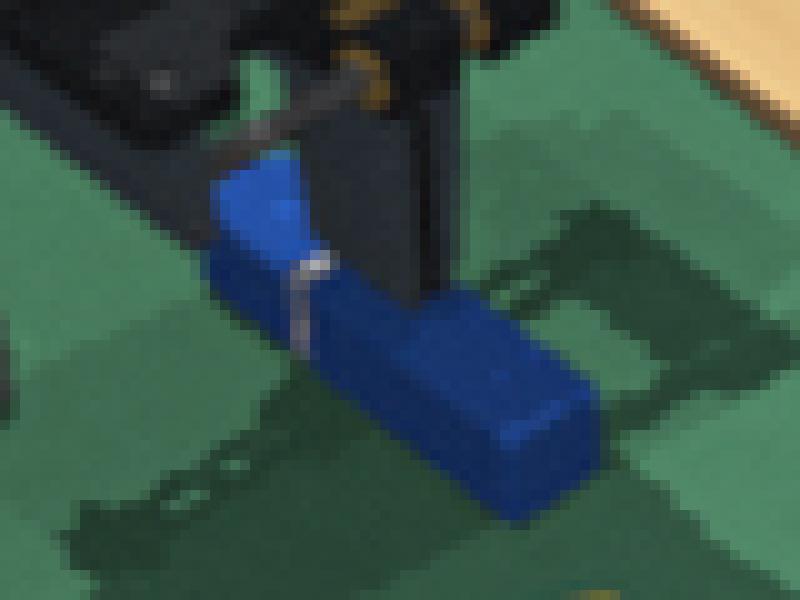

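The tips look as if they end inside or on top of the marker with no contact force. I'll lift slightly and measure where the tips really are relative to the reported TCP.

>>> send_rows:
  targets:
    - [[0,0,0,0,0,0.2,1],[0,0,0,0,0,0.2,1],[0,0,0,0,0,0,1],[0,0,0,0,0,0,1]]

```text
time_s: 8.35
ee_pos: [465.7, 94.1, 86.3]
ee_rot: [179.9, 0.0, 106.1]
force: [0.0, 0.3, -0.0]
gripper_width: 0.6
gripper_force: 0.0
```

Run:
```python
from h import *
s=env.state();T=np.array(s["ee_pos"]);print(T,s["gripper_width"])
K,R,t=c=cam("side");a,d=optics.grab_frame("side")
X=cloud(c,np.ones(d.shape,bool),d);m=(np.hypot(X[:,0]-T[0],X[:,1]-T[1])<32)
for z in range(0,140,8):
    q=X[m&(abs(X[:,2]-z)<4)];print(z,len(q),q.mean(0).round() if len(q) else "")
q=K@(R@T+t);print(q[:2]/q[2])
save("c3",cv2.resize(a[180:255,230:330],(800,600),interpolation=cv2.INTER_NEAREST))
```

```text
[465.67052421  94.11370316  86.26607031] 0.6061973626137983
0 114 [447.  88.  -1.]
8 37 [453.  90.   8.]
16 34 [453.  91.  16.]
24 91 [461.  92.  26.]
32 153 [467.  93.  29.]
40 0 
48 0 
56 0 
64 0 
72 0 
80 0 
88 0 
96 0 
104 0 
112 0 
120 21 [466.  83. 121.]
128 42 [463.  84. 128.]
136 46 [464.  84. 136.]
[277.0887738 200.1988658]
```

View pics/c3.png

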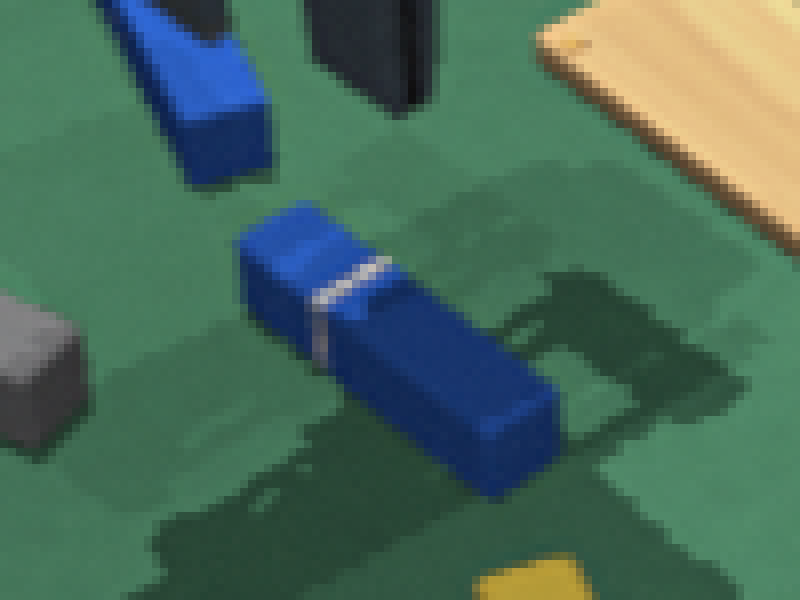

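In this crop the fingertips end at about (400,112). Side depth puts their lowest points at z≈117 while the reported TCP is 86, so the real tips are about 28-31 mm above the stated TCP. The fingers had closed over the top of the marker. I'll go 25 mm deeper and watch the force.

>>> send_rows:
  targets:
    - [[0,0,0,0,0,0,-1],[0,0,0,0,0,0,-1],[0,0,0,0,0,0,-1],[0,0,0,0,0,0,-1],[0,0,0,0,0,0,-1],[0,0,0,0,0,0,-1],[0,0,0,0,0,0,-1],[0,0,0,0,0,0,-1],[0,0,0,0,0,-0.1,-1],[0,0,0,0,0,-0.15,-1],[0,0,0,0,0,-0.15,-1],[0,0,0,0,0,0,-1]]

```text
time_s: 9.6
ee_pos: [462.0, 93.4, 2.8]
ee_rot: [-179.6, -0.0, 106.1]
force: [-0.0, 0.1, 0.4]
gripper_width: 90.6
gripper_force: 0.0
```

>>> send_rows:
  targets:
    - [[0,0,0,0,0,-0.04,-1],[0,0,0,0,0,-0.04,-1],[0,0,0,0,0,-0.025,-1],[0,0,0,0,0,-0.02,-1],[0,0,0,0,0,0,-1]]

```text
time_s: 10.1
ee_pos: [465.2, 94.0, -19.5]
ee_rot: [-180.0, 0.0, 106.1]
force: [0.9, 0.1, 0.3]
gripper_width: 91.3
gripper_force: 0.0
```

>>> send_rows:
  targets:
    - [[0,0,0,0,0,0,1],[0,0,0,0,0,0,1],[0,0,0,0,0,0,1],[0,0,0,0,0,0,1],[0,0,0,0,0,0,1],[0,0,0,0,0,0,1],[0,0,0,0,0,0,1],[0,0,0,0,0,0,1],[0,0,0,0,0,0,1],[0,0,0,0,0,0,1],[0,0,0,0,0,0,1]]
  grip_force: 30

```text
time_s: 11.2
ee_pos: [465.4, 94.1, -19.4]
ee_rot: [180.0, 0.0, 106.1]
force: [1.1, -0.3, -0.4]
gripper_width: 29.8
gripper_force: 30.0
```

Gripped at 30 N. I'll carry it to the landing.

>>> send_rows:
  targets:
    - [[0,0,0,0,0,0.1,1],[0,0,0,0,0,0.15,1],[0,0,0,0,0,0.15,1],[0,0,-0.0137,0.168,0.0295,0,1],[0,0,-0.0137,0.168,0.0295,0,1],[0,0,-0.0137,0.168,0.0295,0,1],[0,0,0,0.168,0.0295,0,1],[0,0,0,0.168,0.0295,0,1],[0,0,0,0,0,0,1],[0,0,0,0,0,0,1],[0,0,0,0,0,0,1]]

```text
time_s: 12.3
ee_pos: [631.7, 123.3, 60.0]
ee_rot: [-179.9, -0.0, 102.4]
force: [0.7, 0.7, 0.5]
gripper_width: 29.8
gripper_force: 30.0
```

```bash
cat > tube.py <<'E'
from h import *
import sys
th=np.radians(-77.6);D=np.array([np.cos(th),np.sin(th)]);N=np.array([-D[1],D[0]]);M=np.array([651.5,40.5])
s=env.state();e=np.array(s["ee_pos"]);print(s["time_s"],e.round(1),np.round(s["ee_rot"],2),"g",s["gripper_force"],s["gripper_width"],"F",np.round(s["force"],1))
print("tcp tube xy",((e[:2]-M)@D).round(1),((e[:2]-M)@N).round(1))
for n in("side","wrist","top"):
    c=cam(n);p,d=optics.grab_frame(n);h=cv2.cvtColor(p,cv2.COLOR_RGB2HSV)
    if n!="top": save(sys.argv[1]+n,p)
    X=cloud(c,cv2.inRange(h,(102,90,30),(125,255,255))>0,d);q=(X[:,:2]-M)
    T=np.c_[q@D,q@N,X[:,2]];T=T[(abs(T[:,1])<40)&(T[:,0]>-230)&(T[:,0]<180)&(T[:,2]<140)&(T[:,2]>5)]
    if len(T)>30:
        zt=np.percentile(T[:,2],95);r=cv2.minAreaRect(T[T[:,2]>zt-8][:,:2].astype(np.float32))
        print(n,"blue",len(T),"x",np.percentile(T[:,0],[1,99]).round(1),"y",np.percentile(T[:,1],[1,99]).round(1),"z",np.percentile(T[:,2],[1,95]).round(1),np.round(r[0],1),np.round(r[1],1),round(r[2],1))
    q2=cloud(c,cv2.inRange(h,(8,60,90),(25,255,255))>0,d);Y=np.c_[(q2[:,:2]-M)@D,(q2[:,:2]-M)@N,q2[:,2]]
    Y=Y[(abs(Y[:,2]-12)<5)&(abs(Y[:,1])<60)&(Y[:,0]>-210)&(Y[:,0]<-20)]
    if len(Y)>50: print(n,"landing y",np.percentile(Y[:,1],[1,99]).round(1),"xmin",np.percentile(Y[:,0],0.5).round(1),"z",np.median(Y[:,2]).round(1))
E
python3 tube.py d1
```

```text
12.3 [631.7 123.3  60. ] [-1.7987e+02 -1.0000e-02  1.0239e+02] g 29.99979257583618 29.820461148793807 F [0.7 0.7 0.5]
tcp tube xy -85.1 -1.6
side blue 432 x [-135.5  -23.2] y [-21.7  12.7] z [ 80.6 110.6] [-61.8  -1.8] [80.1 40.1] 7.6
side landing y [-39.9  39.3] xmin -184.4 z 10.9
wrist blue 10129 x [-144.5  -36.7] y [-17.9  11.1] z [ 98.3 110.5] [-89.2  -1.5] [ 34.7 110.9] 89.7
wrist landing y [-40.9  37.4] xmin -185.9 z 11.9
top blue 123 x [-49.7 -24.4] y [-16.1   9. ] z [ 88.  113.5] [-37.  -3.] [25.8 26.3] 0.6
top landing y [-38.5  38.4] xmin -183.5 z 12.5
```

View pics/d1side.png

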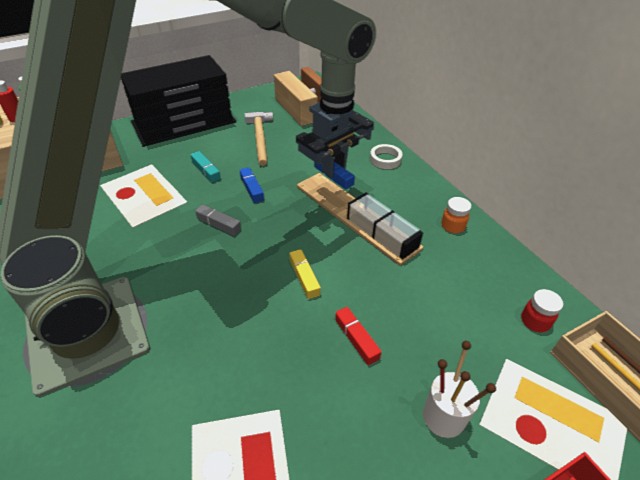

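The marker is held level at about (335,175), over the landing. Its bottom is at 80 and it is centred at tube x≈-85, y≈-1.5. I'll lower it and check.

>>> send_rows:
  targets:
    - [[0,0,0,0.005,0,-0.1,1],[0,0,0,0,0,-0.12,1],[0,0,0,0,0,-0.07,1],[0,0,0,0,0,-0.03,1],[0,0,0,0,0,0,1],[0,0,0,0,0,0,1]]

```text
time_s: 13.05
ee_pos: [634.9, 123.6, -2.6]
ee_rot: [179.9, 0.0, 102.4]
force: [0.3, -0.4, -0.2]
gripper_width: 29.8
gripper_force: 30.0
```

```bash
python3 tube.py d2
```

```text
13.05 [634.9 123.6  -2.6] [179.91   0.   102.39] g 29.99976396560669 29.763991901254634 F [ 0.3 -0.4 -0.2]
tcp tube xy -84.8 1.6
side blue 369 x [-129.9   -1.4] y [-20.8  16. ] z [18.1 49.4] [-45.9  -3.2] [38.1 97.8] 81.5
side landing y [-40.4  -2.3] xmin -183.7 z 10.9
wrist blue 10171 x [-144.2  -36.6] y [-14.7  14.1] z [37.5 47.9] [-90.8  -8.1] [ 68.3 112.4] 76.9
wrist landing y [-40.7  37.3] xmin -185.6 z 11.9
top blue 113 x [-49.3 -24.2] y [-13.8  13. ] z [27.  51.2] [-36.2  -6.5] [24.8 41.3] 3.1
top landing y [-38.8  39.5] xmin -176.7 z 12.2
```

>>> send_rows:
  targets:
    - [[0,0,0,0.0156,-0.0708,-0.007,1],[0,0,0,0.0156,-0.0708,-0.007,1],[0,0,0,0.0156,-0.0708,0,1],[0,0,0,0.0156,-0.0708,0,1],[0,0,0,0,0,0,1],[0,0,0,0,0,-0.007,1],[0,0,0,0,0,-0.005,1],[0,0,0,0,0,0,1]]

```text
time_s: 14.0
ee_pos: [647.4, 66.7, -7.4]
ee_rot: [179.9, 0.1, 102.4]
force: [0.2, -1.9, 5.6]
gripper_width: 30.1
gripper_force: 30.0
```

```bash
python3 tube.py d3
```

```text
14.0 [647.4  66.7  -7.4] [1.7990e+02 7.0000e-02 1.0244e+02] g 30.001139044761658 30.10869184165326 F [ 0.2 -1.9  5.6]
tcp tube xy -26.5 1.7
side blue 156 x [-79.4  54.3] y [-29.8  18.6] z [13.6 59.7] [ 20.1 -23.4] [12.1 68.2] 70.8
side landing y [-40.4   7.6] xmin -184.4 z 10.9
wrist blue 9505 x [-86.    9.3] y [-14.9  14. ] z [30.3 56.8] [-32.4  -3. ] [70.8 64.9] 89.7
wrist landing y [-40.5  37.3] xmin -166.2 z 11.9
top landing y [-37.9  37.9] xmin -184.6 z 12.1
```

The marker rests on the floor with its front about 33 mm in. I'll release, lift and go over B.

>>> send_rows:
  targets:
    - [[0,0,0,0,0,0,-1],[0,0,0,0,0,0,-1],[0,0,0,0,0,0,-1],[0,0,0,0,0,0,-1],[0,0,0,0,0,0,-1],[0,0,0,0,0,0,-1],[0,0,0,0,0,0,-1],[0,0,0,0,0,0.1,-1],[0,0,0,0,0,0.15,-1],[0,0,0,0,0,0.2,-1],[0,0,0,0,0,0.15,-1]]

```text
time_s: 15.25
ee_pos: [647.3, 66.9, 113.6]
ee_rot: [179.9, 0.0, 102.4]
force: [-0.0, -0.2, 0.0]
gripper_width: 91.4
gripper_force: 0.0
```

>>> send_rows:
  targets:
    - [[0,0,-0.0306,-0.153,0.1623,0,-1],[0,0,-0.0306,-0.153,0.1623,0,-1],[0,0,-0.0306,-0.153,0.1623,0,-1],[0,0,-0.0306,-0.153,0.1623,0,-1],[0,0,-0.0306,-0.153,0.1623,0,-1],[0,0,-0.0306,-0.153,0.1623,0,-1],[0,0,0,0,0,0,-1],[0,0,0,0,0,0,-1]]

```text
time_s: 16.05
ee_pos: [462.9, 262.1, 111.6]
ee_rot: [179.9, 0.0, 86.0]
force: [0.8, -0.2, 0.7]
gripper_width: 91.1
gripper_force: 0.0
```

```bash
python3 wr.py w3; python3 tube.py d4
```

```text
16.05 [462.9 262.1 111.6] [179.94   0.    86.02] 0.8
blue [319. 226.] 4692 ztop 30.3 [array([462.1, 264.1]), array([118.7,  29.3]), np.float64(85.3)] box [302 159  36 136]
16.1 [463.6 261.5 111.6] [1.7994e+02 1.0000e-02 8.5920e+01] g 0.0 91.20362116894341 F [ 0.5 -0.  -0.5]
tcp tube xy -256.2 -136.0
side blue 424 x [-81.2  52.3] y [-30.   14.4] z [15.4 61.5] [ 21.3 -17.7] [24.7 48.3] 89.3
side landing y [-39.6  37.7] xmin -185.4 z 10.8
wrist landing y [-40.3  36.3] xmin -187.2 z 11.7
top blue 344 x [-81.8   1. ] y [-13.7  13.9] z [22.2 48.3] [-39.8   0.1] [32.8 85.7] 84.6
top landing y [-39.1  37.5] xmin -184.0 z 12.1
```

Marker 1 sits squarely on the landing with its tail at x≈-81. Now I'll grasp B.

>>> send_rows:
  targets:
    - [[0,0,-0.006,-0.003,0.006,-0.15,-1],[0,0,0,0,0,-0.2,-1],[0,0,0,0,0,-0.15,-1],[0,0,0,0,0,-0.09,-1],[0,0,0,0,0,-0.04,-1],[0,0,0,0,0,-0.027,-1],[0,0,0,0,0,0,-1]]

```text
time_s: 16.95
ee_pos: [463.1, 262.6, -20.0]
ee_rot: [180.0, -0.0, 85.3]
force: [-0.1, 0.3, 1.7]
gripper_width: 91.2
gripper_force: 0.0
```

>>> send_rows:
  targets:
    - [[0,0,0,0,0,0,1],[0,0,0,0,0,0,1],[0,0,0,0,0,0,1],[0,0,0,0,0,0,1],[0,0,0,0,0,0,1],[0,0,0,0,0,0,1],[0,0,0,0,0,0,1],[0,0,0,0,0,0,1],[0,0,0,0,0,0,1],[0,0,0,0,0,0,1],[0,0,0,0,0,0,1]]
  grip_force: 35

```text
time_s: 18.05
ee_pos: [462.6, 262.9, -20.0]
ee_rot: [180.0, -0.0, 85.3]
force: [0.5, -0.1, 0.5]
gripper_width: 29.8
gripper_force: 35.0
```

>>> send_rows:
  targets:
    - [[0,0,0,0,0,0.1,1],[0,0,0,0,0,0.15,1],[0,0,0,0,0,0.15,1],[0,0,0.038,0.1576,-0.0736,0,1],[0,0,0.038,0.1576,-0.0736,0,1],[0,0,0.038,0.1576,-0.0736,0,1],[0,0,0.038,0.1576,-0.0736,0,1],[0,0,0.038,0.1576,-0.0736,0,1],[0,0,0,0,0,0,1],[0,0,0,0,0,0,1],[0,0,0,0,0,0,1]]

```text
time_s: 19.15
ee_pos: [618.7, 189.5, 59.5]
ee_rot: [-179.9, -0.0, 102.4]
force: [0.0, -1.4, -1.0]
gripper_width: 29.9
gripper_force: 35.0
```

```bash
python3 tube.py d5
```

```text
19.15 [618.7 189.5  59.5] [-1.7989e+02 -1.0000e-02  1.0243e+02] g 34.99988257884979 29.85656334964654 F [ 0.  -1.4 -1. ]
tcp tube xy -152.6 -0.0
side blue 842 x [-202.8   48.4] y [-29.7  14.4] z [ 16.  109.8] [-147.9   -2.5] [111.5  41.5] 9.7
side landing y [-39.7  38.6] xmin -184.5 z 10.8
wrist blue 10429 x [-213.9 -105.1] y [-16.4  12.5] z [ 98.8 110.5] [-1.584e+02 -1.000e-01] [ 34.3 111.4] 89.5
wrist landing y [-41.2  37.5] xmin -186.5 z 11.9
top blue 493 x [-123.7    0.6] y [-14.4  13.3] z [ 24.4 112.4] [-110.5   -0.7] [27.5 33.4] 89.8
top landing y [-38.9  37.6] xmin -135.6 z 12.1
```

>>> send_rows:
  targets:
    - [[0,0,0,0,0,-0.1,1],[0,0,0,0,0,-0.12,1],[0,0,0,0,0,-0.07,1],[0,0,0,0,0,-0.03,1],[0,0,0,0,0,-0.005,1],[0,0,0,0,0,0,1],[0,0,0,0,0,0,1]]

```text
time_s: 20.0
ee_pos: [621.0, 189.5, -3.9]
ee_rot: [179.9, -0.0, 102.4]
force: [0.0, -0.3, -1.1]
gripper_width: 29.9
gripper_force: 35.0
```

```bash
python3 tube.py d6
```

```text
20.0 [621.  189.5  -3.9] [ 1.7988e+02 -1.0000e-02  1.0243e+02] g 34.999807476997375 29.898552193438366 F [ 0.  -0.3 -1.1]
tcp tube xy -152.1 2.2
side blue 777 x [-195.4   48.7] y [-29.9  15.8] z [14.9 59.9] [-55.4 -14.6] [ 27.3 225.9] 88.3
side landing y [-40.3  -8.9] xmin -184.5 z 10.7
wrist blue 10487 x [-213.2 -104.5] y [-14.6  14.5] z [35.  46.9] [-158.5    2.9] [113.1  59.5] 13.5
wrist landing y [-41.   37.4] xmin -186.6 z 11.9
top blue 479 x [-121.4    0.9] y [-17.2  13.9] z [23.5 50.5] [-60.6  -3.7] [125.8  42.9] 4.8
top landing y [-39.1  38.9] xmin -128.0 z 12.1
```

>>> send_rows:
  targets:
    - [[0,0,0,0.0097,-0.044,-0.005,1],[0,0,0,0.0097,-0.044,-0.005,1],[0,0,0,0.0097,-0.044,0,1],[0,0,0,0.0097,-0.044,0,1],[0,0,0,0.0097,-0.044,0,1],[0,0,0,0.0097,-0.044,0,1],[0,0,0,0.0097,-0.044,0,1],[0,0,0,0.0097,-0.044,0,1],[0,0,0,0.0097,-0.044,0,1],[0,0,0,0.0097,-0.044,0,1],[0,0,0,0.0097,-0.044,0,1],[0,0,0,0,0,0,1]]

```text
time_s: 21.35
ee_pos: [641.8, 91.1, -7.0]
ee_rot: [180.0, 0.0, 102.4]
force: [-0.4, 0.0, -1.1]
gripper_width: 29.4
gripper_force: 35.0
```

```bash
python3 tube.py d7
```

```text
21.35 [641.8  91.1  -7. ] [1.7999e+02 2.0000e-02 1.0236e+02] g 34.999582171440125 29.40688267781522 F [-0.4  0.  -1.1]
tcp tube xy -51.5 1.4
side blue 453 x [-100.2  143.4] y [-30.3  15.4] z [14.7 52.8] [ 55.  -25.4] [ 23.5 185. ] 81.5
side landing y [-40.4  -4.8] xmin -184.6 z 10.7
wrist blue 10428 x [-113.4   -4.6] y [-15.1  13.8] z [32.9 43.8] [-58.6 -10.7] [ 58.8 113.1] 84.4
wrist landing y [-40.6  37.3] xmin -185.3 z 11.9
top blue 58 x [-13.3   1. ] y [-18.6  12. ] z [27.2 65.2] [ 0.5 -6.3] [ 1.3 27.9] 2.3
```

>>> send_rows:
  targets:
    - [[0,0,0,0.005,-0.0225,0,1],[0,0,0,0.005,-0.0225,0,1],[0,0,0,0.005,-0.0225,0,1],[0,0,0,0.005,-0.0225,0,1],[0,0,0,0.005,-0.0225,0,1],[0,0,0,0,0,-0.003,1],[0,0,0,0,0,0,1],[0,0,0,0,0,0,1]]

```text
time_s: 22.3
ee_pos: [646.4, 70.0, -7.6]
ee_rot: [180.0, -0.0, 102.4]
force: [-0.2, 1.0, -0.7]
gripper_width: 29.6
gripper_force: 35.0
```

```bash
python3 tube.py d8
```

```text
22.3 [646.4  70.   -7.6] [180.    -0.   102.43] g 34.99979853630066 29.585769992800778 F [-0.2  1.  -0.7]
tcp tube xy -29.9 1.4
side blue 386 x [-77.8 164.2] y [-30.6  15.2] z [15.2 53.3] [ 69.6 -23.3] [ 41.8 192.6] 75.9
side landing y [-39.6   6.9] xmin -184.3 z 10.8
wrist blue 10087 x [-91.2   8.9] y [-15.1  13.8] z [31.9 43.9] [-40.4   3.8] [106.1  64.2] 16.2
wrist landing y [-40.5  37.4] xmin -169.6 z 11.9
top landing y [-38.8  37.6] xmin -184.7 z 12.0
```

>>> send_rows:
  targets:
    - [[0,0,0,0,0,-0.004,1],[0,0,0,0,0,-0.004,1],[0,0,0,0,0,0,1]]

```text
time_s: 22.75
ee_pos: [646.7, 70.1, -8.0]
ee_rot: [180.0, 0.0, 102.4]
force: [-1.9, 0.7, 5.4]
gripper_width: 30.0
gripper_force: 35.0
```

>>> send_rows:
  targets:
    - [[0,0,0,0,0,0,-1],[0,0,0,0,0,0,-1],[0,0,0,0,0,0,-1],[0,0,0,0,0,0,-1],[0,0,0,0,0,0,-1],[0,0,0,0,0,0,-1],[0,0,0,0,0,0,-1],[0,0,0,0,0,0.1,-1],[0,0,0,0,0,0.2,-1],[0,0,0,0,0,0.2,-1],[0,0,0,-0.2,0.1,0,-1],[0,0,0,-0.2,0.1,0,-1]]

```text
time_s: 23.95
ee_pos: [567.2, 110.2, 92.3]
ee_rot: [179.8, -0.0, 102.3]
force: [-0.5, 0.4, -0.6]
gripper_width: 91.3
gripper_force: 0.0
```

>>> send_rows:
  targets:
    - [[0,0,0,-0.2,0.1,0,-1],[0,0,0,-0.2,0.1,0,-1],[0,0,0,-0.1,0.1,0,-1],[0,0,0,0,0,0,-1],[0,0,0,0,0,0,-1]]

```text
time_s: 24.45
ee_pos: [466.9, 170.2, 91.2]
ee_rot: [179.9, 0.0, 102.5]
force: [0.4, -0.6, -1.0]
gripper_width: 91.3
gripper_force: 0.0
```

```bash
python3 tube.py d9
python3 - <<'E'
from h import *
a,_=optics.grab_frame("side");b,_=optics.grab_frame("top")
save("fin",np.hstack([cv2.resize(a[160:270,290:430],(400,314)),cv2.resize(b[140:220,205:365],(400,314))]))
E
```

```text
24.45 [466.9 170.2  91.2] [1.7991e+02 2.0000e-02 1.0251e+02] g 0.0 91.2711284662685 F [ 0.4 -0.6 -1. ]
tcp tube xy -166.3 -152.4
side blue 670 x [-86.2 161.2] y [-30.   13.6] z [15.5 57. ] [ 84.2 -20. ] [ 23.8 171.5] 89.3
side landing y [-40.1  37.1] xmin -184.9 z 10.9
wrist blue 44 x [-92.1 -90.9] y [-10.6  -3.3] z [18.3 29.2] [-91.3  -7.9] [5.6 1.1] 86.4
wrist landing y [-41.6  36.1] xmin -186.6 z 11.6
top blue 365 x [-86.8   0.9] y [-14.3  13.6] z [24.6 48.1] [-42.5   0.6] [33.9 91. ] 83.4
top landing y [-39.1  37.1] xmin -183.1 z 12.2
```

View pics/fin.png

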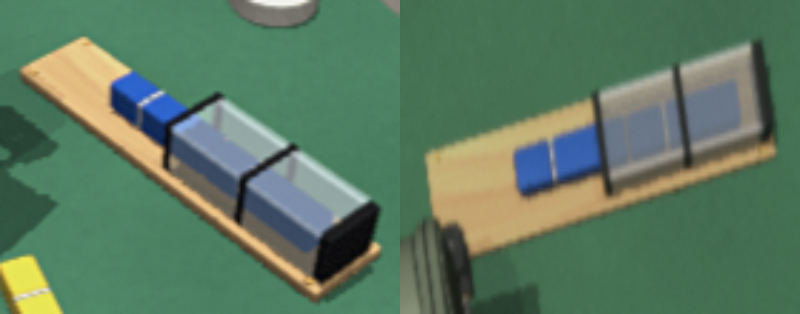

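The final picture shows marker 1 wholly inside the tube. Marker 2's seam with it is about 30 mm past the mouth, and marker 2's tail is on the landing at x≈-89 to -91. The arm is clear, so I'll hand in.

```bash
python3 -c "
from workcell import env
print(env.job_done())"
```

```text
the job is handed in; nothing more can be done
None
```

I handed the job in after about 25 s: the first blue marker is wholly inside the tube, and the second sits about a quarter (30 mm) inside the mouth with its tail on the landing; the arm stayed well away from the jar, and no verdict came back.

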